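Point out the gouge and the ear

TASK

Show the carver what comes next: point from just above at the blade of the fishtail gouge in the tool tray (the one that widens towards its cutting edge) and stay there for two seconds, then point from just above at the middle of the ear on the foam head, stay two seconds and finish still pointing there. Bring the fingertips within a few centimetres each time, but touch nothing on the bench, and keep them well up when passing over the other tools in the tray so that none of those is pointed at.

Things in the scene. Friction and masses are not known exactly. Their poses are not given: they have to be found in the camera images.
- fishtail_blade (a point): the place to point at on the fishtail gouge: on top of its steel blade, on its centre line, 25 mm behind the cutting edge; about 23 above the bench top. Axes as fishtail
- fishtail: fishtail gouge, loose in one lane of the tray: octagonal pale wooden handle, brass ferrule, steel blade; 250 long, lying flat. Origin on the tray floor under mid-length; x runs from handle to cutting edge (handle x -125 to +7, handle 28 thick; blade x +60 to +125), z up, blade 14 to 20 above the origin. Its blade is a shallow trough that flares from 10 wide at the shank to 38 wide at the cutting edge
- ear (a point): the place to point at on the head: the middle of the ear's outer face, which looks straight up, about 206 above the bench top and the highest part of the head (its raised rim stands 4 higher). z up
- head: life-size roughed-out head of ochre foam with pencil lines, lying left ear up in a plywood cradle; one fixed piece. Origin on the bench under the ear; x to the face, -y to the crown, z up. Nose x +127, back x -92, crown y -123, cut neck y +142, side of the head up to 196 high. The ear, 72 (y) by 46 (x), has a curled rim and stands 12 proud of it
- tray: shallow wooden tool tray, 300 (x) by 242 (y), walls 24 high, fixed to the bench, origin under its centre, z up. Floor 6 thick; three low dividers make four lanes 56 apart along y, one carving tool in each, blades towards +x (away from the robot); which tool is in which lane varies, and tray and head may stand on either side of the robot's middle line
- chisel_blade (a point): not to be pointed at: top of the blade of the straight chisel, 25 mm behind its edge
- chisel: straight chisel, loose in the tray: octagonal pale wooden handle, brass ferrule, steel blade; 250 long, lying flat. Origin on the tray floor under mid-length; x runs from handle to cutting edge (handle x -125 to +7, handle 28 thick; blade x +60 to +125), z up, blade 14 to 20 above the origin. Its flat blade is 30 wide with parallel sides
- roundnose_blade (a point): not to be pointed at: top of the blade of the round-nosed gouge, 25 mm behind its edge
- roundnose: round-nosed gouge, loose in the tray: octagonal pale wooden handle, brass ferrule, steel blade; 250 long, lying flat. Origin on the tray floor under mid-length; x runs from handle to cutting edge (handle x -125 to +7, handle 28 thick; blade x +60 to +125), z up, blade 14 to 20 above the origin. Its blade is 22 wide, parallel, with a rounded end
- veiner_blade (a point): not to be pointed at: top of the blade of the veiner, 25 mm behind its edge
- veiner: veiner, loose in the tray: octagonal pale wooden handle, brass ferrule, steel blade; 250 long, lying flat. Origin on the tray floor under mid-length; x runs from handle to cutting edge (handle x -125 to +7, handle 28 thick; blade x +60 to +125), z up, blade 14 to 20 above the origin. Its blade is a narrow trough 9 wide
- mallet: turned wooden carver's mallet standing on its thick end, 88 in diameter, 243 high, at the far side of the bench; loose. Origin under its centre
- tub: yellow lidded plastic tub, 122 in diameter, 120 high, at the far side of the bench; loose. Origin under its centre
- rasp: flat rasp with wooden handle lying along x between tray and head, 310 long, 28 wide, 25 high; loose. Origin on the bench; handle x -160 to -60, blade to x +150

How it is judged:
By the outcome, as a careful person would: the job done as asked, in the order asked, and still so for the second after the job is handed in, with the robot touching nothing.
It also fails if it takes over 54 s, if anything falls off the work surface, if the arm or the gripper's body presses on something with over 40 N, if the wrist force passes 120 N, or if a joint passes its speed limit or range.

ROBOT

A 6-joint arm with a two-finger parallel gripper is mounted at the origin on the work surface. World frame = base frame: x ahead of the robot, y to its left, z up, the work surface at z = 0. Lengths are in m, angles in rad, forces in N, time in s.
With the tool pointing down it reaches from about 0.3 to 0.825 m from the base axis. Payload 5.4 kg.
Tool frame: the origin (TCP) lies on the mounting face of the last link; the fingertips stand 190 mm ahead of it and the grasp point (between the pads) lies 171 mm ahead of it (ctrl.tcp_to_grasp is the distance from the TCP to the grasp point, in m); z points along the fingers, y is the line along which they close (so a half turn about z gives the same grasp; the last joint's range is limited). The gripper opens to 92 mm and grips with 3 to 60 N. Pads are 20 mm wide; open, the fingers measure 128 mm over their backs; the gripper's body (75 mm by 189 mm) begins 69 mm behind the grasp point.
Start: joints at [-1.363, 0.158, 1.597, -0, 1.386, -0.21], TCP at [0.233, -0.526, 0.405] pointing down, gripper open.
Joint ranges: [-2.91, 2.91], [-0.94, 2.29], [0.18, 2.7], [-1.29, 4.43], [0.17, 2.64], [-3, 3]. Speed limits (rad/s): [2.57, 2.57, 3.14, 3.14, 3.14, 3.14].

INTERFACE

Orientations are given as a rotation vector (axis times angle).
In Python, from bench import ctrl, vision, finder gives the robot as it stands.
- The arm moves only by the shell command python3 -m inch 'ROWS' [FORCE]. ROWS is JSON, one flat list of numbers, 7 for each row, row after row: the shift along the tool's x, y, z in cm, then the turn, a rotation vector about the tool's x, y, z in degrees, then the opening, from 0 (shut) to 1 (fully open). In form: [x, y, z, wx, wy, wz, gripper, x, y, z, wx, wy, wz, gripper, ...]. A call has 1 to 12 rows; each row shifts and turns the commanded pose from where the row before left it, along the tool's axes as they then stand; what a row does not reach is not made up. A row lasts 1/10 s, in which the tool goes at most 50 mm and 8.59 degrees, less where a joint would pass 70% of its speed; a pose out of reach is approached as far as the arm can. A call with a gripper value outside its range is refused whole. The fingers move at their own pace and stop on an object; FORCE is the grip in N (left out, the last holds). Time passes only in rows, so rows that do not move let the fingers close. It gives the time, the measured TCP pose, the force, the opening and the grip force at its end, in the units of the state.
- ctrl.observe(): the state, without advancing time (a new reading comes with each control period).
- vision.camera(name): name is "side" or "top"; returns a dict with "image" (400x640x3 uint8, blue, green, red), "fx", "fy", "cx", "cy" (pixels), "R" (3x3) and "t" (3): a world point X has camera coordinates R X + t. Camera axes: x right, y down, z forward; pixel columns grow to the right and rows downward; lengths in m; the calibration is good to about 2 mm. A picture is of the moment at which its call begins. There is no depth.
- ctrl.job_done(): hands the job in; it is judged then, once.
Trained networks look in a picture, given as the dict that the camera call returned (one of the last four; its "shot" number tells which), for a name from the list of things; names that differ only in an ending like _2 or _b are one class to them, and where a whole thing is asked for, a point or a joint stands for the part that bears it (a point fixed in the world has none). Each returns a list of dicts, best first, with "conf" (0 to 1); they miss things now and then, are a little off and sometimes report something else, mostly with a low value. They report only what shows in the picture. A call takes as long as a camera call.
- finder.look_for(picture, query): "point" ([x, y, z] in m, in world coordinates, good to about 4 mm: the middle of the surface that is visible of it).
- finder.outline_of(picture, query): "pixels" (400x640 bool, what is visible of it).
- finder.landmark_of(picture, query): "point" ([x, y, z] in m, in world coordinates, good to about 4 mm: a listed point, or the origin of a listed thing).
The state is a dict: "t": time; "joint_pos": joint angles; "joint_velocities": joint speeds; "effort": joint torques, N m; "tcp_pos": TCP position; "tool_rot": TCP orientation; "wrist_force": force on the tool from outside, world axes, zero at the start; "wrist_torque": the same for the moment, N m; "gripper_width": finger opening in m; "finger_force": force on a finger pad.
Only numpy, scipy, OpenCV 4.12 (cv2) and the standard library are available. Lean on these libraries where they do the work, as an engineer would, in place of code of your own. Each camera call takes 0.05 s, during which the arm holds its last target. There are 200 camera calls.

## Working session

There is one attempt and no reset: what is moved stays moved. The work goes in short steps, Python scripts to look and compute and a shell command to move; the robot and the scene stay as the last step left them, time stands still between calls to the robot, and variables do not carry over. Pictures are saved under pics/ and viewed, at most 10 in all, crops included, and the job is handed in when it is done.

```bash
mkdir -p pics; python3 - <<'E'
from bench import ctrl,vision,finder
import cv2,numpy as np
s=ctrl.observe();print(s['t'],s['tcp_pos'],s['tool_rot'],s['gripper_width'])
for n in('top','side'):
    p=vision.camera(n);cv2.imwrite(f'pics/{n}0.png',p['image'])
    for q in('fishtail_blade','chisel_blade','roundnose_blade','veiner_blade','fishtail','tray','ear','head','mallet','tub','rasp'):
        print(n,q,[(np.round(r['point'],3).tolist(),round(r['conf'],2)) for r in finder.landmark_of(p,q)][:3])
E
```

```text
0.0 [ 0.23322201 -0.52528356  0.40373663] [-3.07149101e+00 -6.51140886e-01  1.26302224e-05] 0.09169919330887086
top fishtail_blade [([0.57, 0.198, 0.022], 0.94)]
top chisel_blade [([0.569, 0.246, 0.023], 0.65)]
top roundnose_blade [([0.538, 0.145, 0.027], 0.56), ([0.568, 0.245, 0.022], 0.53)]
top veiner_blade [([0.601, 0.299, 0.023], 0.64)]
top fishtail [([0.47, 0.228, 0.002], 0.73), ([0.472, 0.281, 0.004], 0.18)]
top tray [([0.471, 0.254, -0.001], 0.81)]
top ear [([0.472, 0.224, 0.005], 0.72), ([0.543, -0.284, 0.206], 0.71)]
top head [([0.547, -0.286, -0.003], 0.84)]
top mallet [([0.788, -0.146, 0.001], 0.56)]
top tub [([0.805, 0.148, 0.002], 0.8)]
top rasp [([0.495, 0.01, 0.001], 0.68)]
side fishtail_blade [([0.565, 0.197, 0.023], 0.76)]
side chisel_blade []
side roundnose_blade [([0.537, 0.142, 0.02], 0.57), ([0.475, 0.282, 0.0], 0.26)]
side veiner_blade [([0.602, 0.3, 0.023], 0.66)]
side fishtail [([0.466, 0.23, 0.006], 0.75), ([0.439, 0.172, 0.004], 0.69), ([0.783, -0.146, -0.002], 0.55)]
side tray [([0.468, 0.257, 0.001], 0.73)]
side ear [([0.546, -0.29, 0.207], 0.95)]
side head []
side mallet [([0.782, -0.148, -0.0], 0.95)]
side tub [([0.806, 0.146, 0.001], 0.58)]
side rasp [([0.497, 0.013, -0.001], 0.84), ([0.443, 0.171, 0.002], 0.62)]
```

```bash
python3 - <<'E'
import cv2
a=cv2.imread('pics/top0.png');cv2.imwrite('pics/t.png',a)
from bench import vision
import numpy as np
p=vision.camera('top')
def px(X):
    c=np.array(p['R'])@X+np.ravel(p['t']);return p['fx']*c[0]/c[2]+p['cx'],p['fy']*c[1]/c[2]+p['cy']
for X in([.57,.198,.022],[.569,.246,.023],[.538,.145,.025],[.601,.299,.023],[.545,-.287,.206]):print(np.round(px(np.array(X))))
u,v=map(int,px(np.array([.5,.25,.02])))
cv2.imwrite('pics/crop.png',cv2.resize(a[max(0,v-75):v+75,max(0,u-100):u+100],None,fx=4,fy=4,interpolation=2));print(u,v)
E
```

```text
[261. 221.]
[246. 221.]
[277. 231.]
[230. 211.]
[425. 228.]
244 242
```

View pics/top0.png

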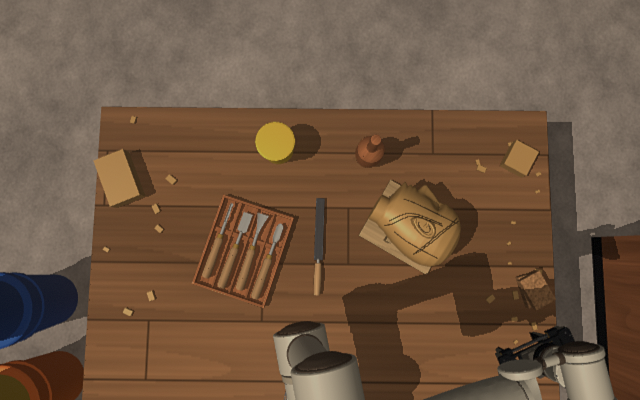

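View pics/crop.png

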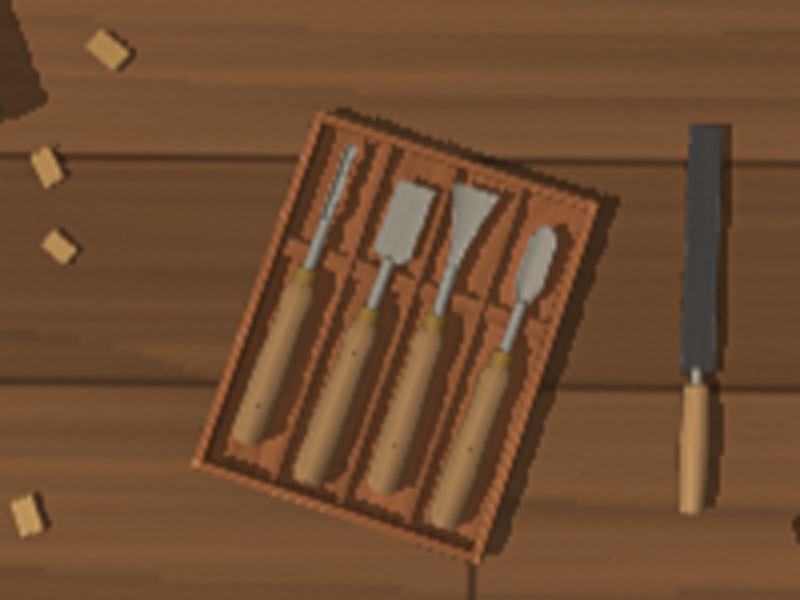

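View pics/side0.png

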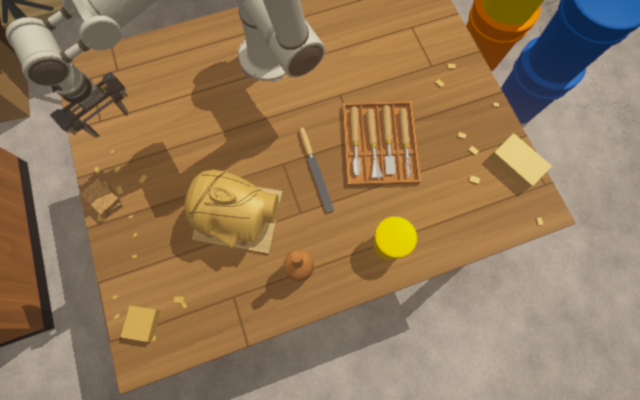

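The top view shows the fishtail as the flaring blade at about (261, 221), third lane from the left, and the ear at about (425, 228). Both match the detections projected into the picture. I'll raise the arm, close the fingers and head for the tray.

```bash
cat > go.py <<'E'
from bench import ctrl
import numpy as np,sys
from scipy.spatial.transform import Rotation as R
T={'f':(.5675,.1975,.048),'e':(.545,-.2875,.234)}
s=ctrl.observe();r=R.from_rotvec(s['tool_rot']).as_matrix();tip=np.array(s['tcp_pos'])+.19*r[:,2]
print(s['t'],'tip',tip.round(4),'z',r[:,2].round(3),'grip',round(s['gripper_width'],3),'F',np.round(s['wrist_force'],1),'j',np.round(s['joint_pos'],2),'v',np.abs(s['joint_velocities']).max().round(3))
for k in T:print(k,'togo cm tool',(100*r.T@(np.array(T[k])-tip)).round(2))
E
python3 -m inch '[0,0,-1.5,0,0,0,0, 0,0,-3,0,0,0,0, 0,0,-3,0,0,0,0, 0,0,-2.5,0,0,0,0, 1.5,-1.3,0,0,0,0,0, 2.8,-2.4,0,0,0,0,0, 2.8,-2.4,0,0,0,0,0, 2.8,-2.4,0,0,0,0,0, 2.8,-2.4,0,0,0,0,0, 2.8,-2.4,0,0,0,0,0, 2.8,-2.4,0,0,0,0,0, 2.8,-2.4,0,0,0,0,0]'; python3 go.py
```

```text
t: 2.45
tcp_pos: [0.353, -0.273, 0.5062]
tool_rot: [3.072, 0.651, 0.001]
wrist_force: [-0.6, -0.2, 0.3]
gripper_width: 0.0006
finger_force: 0.0
2.45 tip [ 0.3532 -0.2732  0.3162] z [ 0.001 -0.002 -1.   ] grip 0.001 F [-0.6 -0.2  0.3] j [-0.93 -0.24  1.78  0.    1.59  0.22] v 0.739
f togo cm tool [ 38.66 -34.39  26.77]
e togo cm tool [16.95  9.06  8.24]
```

```bash
python3 -m inch '[3,-2.7,0,0,0,0,0, 3.4,-3,0,0,0,0,0, 3.4,-3,0,0,0,0,0, 3.4,-3,0,0,0,0,0, 3.4,-3,0,0,0,0,0, 3.4,-3,0,0,0,0,0, 3.4,-3,0,0,0,0,0, 3.4,-3,0,0,0,0,0, 3.4,-3,0,0,0,0,0, 2,-2,0,0,0,0,0, 1,-1,0,0,0,0,0, 0,0,0,0,0,0,0]'; python3 -m inch '[0,0,0,0,0,0,0, 0,0,0,0,0,0,0]' >/dev/null; python3 go.py
```

```text
t: 3.65
tcp_pos: [0.5358, 0.1326, 0.5053]
tool_rot: [3.072, 0.655, 0.001]
wrist_force: [0.7, 0.2, -0.6]
gripper_width: 0.0003
finger_force: 0.0
3.85 tip [0.5355 0.1303 0.3151] z [ 0. -0. -1.] grip 0.0 F [-0.3  0.4  0.1] j [ 0.02  0.05  1.52 -0.    1.57  1.17] v 0.004
f togo cm tool [ 5.64 -4.87 26.71]
e togo cm tool [-16.01  38.59   8.13]
```

```bash
python3 -m inch '[1.4,-1.2,0,0,0,0,0, 2.8,-2.4,0,0,0,0,0, 1.4,-1.2,0,0,0,0,0, 0,0,2,0,0,0,0, 0,0,4,0,0,0,0, 0,0,4,0,0,0,0, 0,0,4,0,0,0,0, 0,0,4,0,0,0,0, 0,0,2,0,0,0,0, 0,0,1,0,0,0,0, 0,0,0,0,0,0,0, 0,0,0,0,0,0,0]'; python3 go.py; python3 - <<'E'
from bench import vision,finder
import cv2,numpy as np
P=[]
for n in('top','side'):
    p=vision.camera(n)
    print(n,[[(np.round(r['point'],3).tolist(),round(r['conf'],2)) for r in finder.landmark_of(p,q)][:2] for q in('fishtail_blade','ear')])
    def px(X):
        c=np.array(p['R'])@X+np.ravel(p['t']);return p['fx']*c[0]/c[2]+p['cx'],p['fy']*c[1]/c[2]+p['cy']
    u,v=map(int,px(np.array([.5675,.1975,.05])));print(n,u,v,px(np.array([.5675,.1975,.023])))
    P.append(cv2.resize(p['image'][max(0,v-60):max(0,v-60)+120,u-50:u+50],None,fx=4,fy=4))
cv2.imwrite('pics/c1.png',np.hstack(P))
E
```

```text
t: 5.05
tcp_pos: [0.568, 0.1978, 0.2964]
tool_rot: [3.073, 0.65, 0.004]
wrist_force: [-0.6, -0.5, 0.0]
gripper_width: 0.0004
finger_force: 0.0
5.05 tip [0.5685 0.1979 0.1064] z [ 0.003  0.    -1.   ] grip 0.0 F [-0.6 -0.5  0. ] j [ 0.13  0.33  1.62 -0.    1.19  1.29] v 0.016
f togo cm tool [-0.12 -0.01  5.84]
e togo cm tool [-21.78  43.44 -12.78]
top [[], [([0.541, -0.286, 0.204], 0.72)]]
top 259 220 (np.float64(260.94228985084123), np.float64(221.36439950278785))
side [[([0.562, 0.202, 0.025], 0.7)], [([0.466, 0.228, 0.006], 0.73), ([0.546, -0.29, 0.21], 0.67)]]
side 377 166 (np.float64(376.21067134200416), np.float64(169.8740733899863))
```

View pics/c1.png

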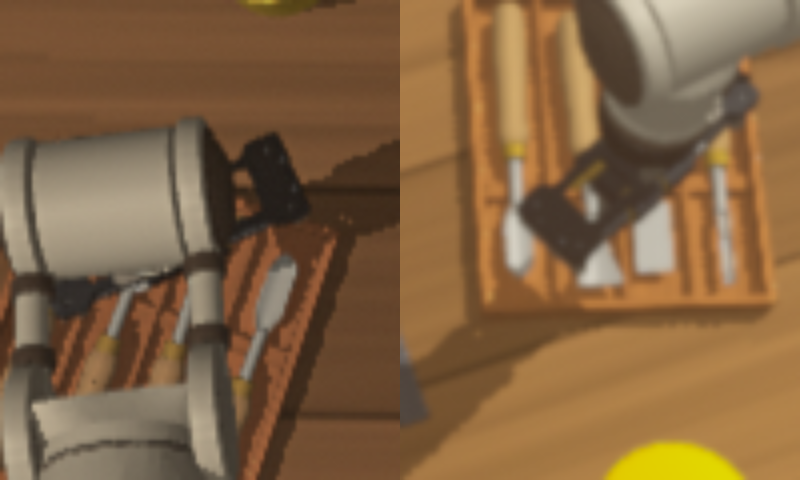

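The gripper hides the blade in both pictures, but the tip reads directly over it. In the side crop the fishtail's edge shows below the gripper at about (600, 270). I'll descend and hold.

```bash
python3 -m inch '[0,0,1,0,0,0,0, 0,0,2,0,0,0,0, 0,0,1.5,0,0,0,0, 0,0,0.8,0,0,0,0, 0,0,0.4,0,0,0,0, 0,0,0,0,0,0,0, 0,0,0,0,0,0,0, 0,0,0,0,0,0,0, 0,0,0,0,0,0,0, 0,0,0,0,0,0,0, 0,0,0,0,0,0,0, 0,0,0,0,0,0,0]'; python3 go.py
python3 -m inch '[0,0,0,0,0,0,0, 0,0,0,0,0,0,0, 0,0,0,0,0,0,0, 0,0,0,0,0,0,0, 0,0,0,0,0,0,0, 0,0,0,0,0,0,0, 0,0,0,0,0,0,0, 0,0,0,0,0,0,0, 0,0,0,0,0,0,0, 0,0,0,0,0,0,0, 0,0,0,0,0,0,0, 0,0,0,0,0,0,0]'>/dev/null
python3 -m inch '[0,0,0,0,0,0,0, 0,0,0,0,0,0,0, 0,0,0,0,0,0,0, 0,0,0,0,0,0,0, 0,0,0,0,0,0,0, 0,0,0,0,0,0,0, 0,0,0,0,0,0,0, 0,0,0,0,0,0,0, 0,0,0,0,0,0,0, 0,0,0,0,0,0,0, 0,0,0,0,0,0,0, 0,0,0,0,0,0,0]'>/dev/null; python3 go.py
```

```text
t: 6.55
tcp_pos: [0.5674, 0.1983, 0.2378]
tool_rot: [-3.073, -0.651, -0.0]
wrist_force: [-0.3, 0.3, 0.2]
gripper_width: 0.0003
finger_force: 0.0
6.55 tip [0.5674 0.1983 0.0478] z [ 0.  0. -1.] grip 0.0 F [-0.3  0.3  0.2] j [0.14 0.4  1.65 0.   1.09 1.29] v 0.002
f togo cm tool [-0.02  0.08 -0.02]
e togo cm tool [-21.75  43.49 -18.62]
8.95 tip [0.5673 0.1983 0.0477] z [-0.  0. -1.] grip 0.0 F [0.1 0.4 0.1] j [0.14 0.4  1.65 0.   1.09 1.29] v 0.002
f togo cm tool [-0.02  0.08 -0.03]
e togo cm tool [-21.75  43.49 -18.63]
```

```bash
python3 -m inch '[0,0,-1.5,0,0,0,0, 0,0,-3,0,0,0,0, 0,0,-4,0,0,0,0, 0,0,-4,0,0,0,0, 0,0,-4,0,0,0,0, 0,0,-4,0,0,0,0, 0,0,-3.5,0,0,0,0, 0,0,-2,0,0,0,0, 0,0,-1,0,0,0,0, 0,0,0,0,0,0,0, -1,2,0,0,0,0,0, -1.5,3,0,0,0,0,0]'
python3 -m inch '[-1.9,3.8,0,0,0,0,0, -1.9,3.8,0,0,0,0,0, -1.9,3.8,0,0,0,0,0, -1.9,3.8,0,0,0,0,0, -1.9,3.8,0,0,0,0,0, -1.9,3.8,0,0,0,0,0, -1.9,3.8,0,0,0,0,0, -1.9,3.8,0,0,0,0,0, -1.5,3,0,0,0,0,0, -1,2,0,0,0,0,0, 0,0,0,0,0,0,0, 0,0,0,0,0,0,0]'; python3 go.py
```

```text
t: 10.15
tcp_pos: [0.5644, 0.1429, 0.5056]
tool_rot: [-3.071, -0.656, 0.005]
wrist_force: [0.0, -0.6, 0.6]
gripper_width: 0.0002
finger_force: 0.0
t: 11.35
tcp_pos: [0.5465, -0.2528, 0.5061]
tool_rot: [-3.071, -0.65, 0.003]
wrist_force: [0.4, 1.6, -0.1]
gripper_width: 0.0005
finger_force: 0.0
11.35 tip [ 0.5461 -0.2524  0.3161] z [-0.002  0.002 -1.   ] grip 0.0 F [ 0.4  1.6 -0.1] j [-0.63  0.18  1.37  0.    1.59  0.52] v 0.025
f togo cm tool [ 20.21 -40.18  26.91]
e togo cm tool [-1.52  3.19  8.2 ]
```

```bash
python3 -m inch '[-0.7,1.5,0,0,0,0,0, -0.8,1.7,0,0,0,0,0, 0,0,0,0,0,0,0, 0,0,1.2,0,0,0,0, 0,0,2,0,0,0,0, 0,0,2,0,0,0,0, 0,0,1.5,0,0,0,0, 0,0,1,0,0,0,0, 0,0,0.5,0,0,0,0, 0,0,0,0,0,0,0, 0,0,0,0,0,0,0, 0,0,0,0,0,0,0]'; python3 go.py; python3 - <<'E'
from bench import vision
import cv2,numpy as np
P=[]
for n in('top','side'):
    p=vision.camera(n);c=np.array(p['R'])@[.545,-.2875,.206]+np.ravel(p['t'])
    u,v=int(p['fx']*c[0]/c[2]+p['cx']),int(p['fy']*c[1]/c[2]+p['cy']);print(u,v)
    P.append(cv2.resize(p['image'][v-60:v+60,u-50:u+50],None,fx=4,fy=4))
cv2.imwrite('pics/c2.png',np.hstack(P))
E
```

```text
t: 12.55
tcp_pos: [0.5461, -0.2884, 0.4268]
tool_rot: [3.072, 0.651, 0.002]
wrist_force: [-0.1, 0.6, 0.6]
gripper_width: 0.0001
finger_force: 0.0
12.55 tip [ 0.5464 -0.2886  0.2368] z [ 0.002 -0.001 -1.   ] grip 0.0 F [-0.1  0.6  0.6] j [-0.68  0.25  1.44  0.    1.44  0.47] v 0.003
f togo cm tool [ 21.64 -43.61  18.83]
e togo cm tool [-0.08 -0.16  0.28]
425 227
220 193
```

View pics/c2.png

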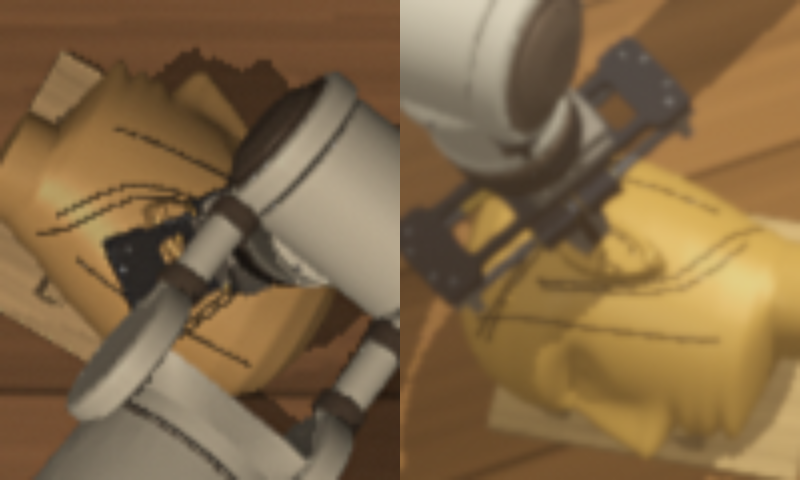

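The side crop shows the closed fingertips just above the ear, at about (595, 245), and touching nothing. I'll lower slightly and hold.

```bash
python3 -m inch '[-0.1,-0.1,0.3,0,0,0,0, 0,0,0,0,0,0,0, 0,0,0,0,0,0,0, 0,0,0,0,0,0,0, 0,0,0,0,0,0,0, 0,0,0,0,0,0,0, 0,0,0,0,0,0,0, 0,0,0,0,0,0,0, 0,0,0,0,0,0,0, 0,0,0,0,0,0,0, 0,0,0,0,0,0,0, 0,0,0,0,0,0,0]'>/dev/null
python3 -m inch '[0,0,0,0,0,0,0, 0,0,0,0,0,0,0, 0,0,0,0,0,0,0, 0,0,0,0,0,0,0, 0,0,0,0,0,0,0, 0,0,0,0,0,0,0, 0,0,0,0,0,0,0, 0,0,0,0,0,0,0, 0,0,0,0,0,0,0, 0,0,0,0,0,0,0, 0,0,0,0,0,0,0, 0,0,0,0,0,0,0]'>/dev/null
python3 -m inch '[0,0,0,0,0,0,0, 0,0,0,0,0,0,0, 0,0,0,0,0,0,0, 0,0,0,0,0,0,0, 0,0,0,0,0,0,0, 0,0,0,0,0,0,0]'>/dev/null
python3 go.py; python3 -c "from bench import ctrl;print(ctrl.job_done())"
```

```text
15.65 tip [ 0.5446 -0.2878  0.2327] z [-0. -0. -1.] grip 0.0 F [-0.3  0.5 -1.3] j [-0.68  0.25  1.45 -0.    1.44  0.47] v 0.002
f togo cm tool [ 21.78 -43.43  18.47]
e togo cm tool [ 0.05 -0.01 -0.13]
the job is handed in; nothing more can be done
None
```

I pointed about 25 mm above the fishtail blade for over 2 s, then about 27 mm above the middle of the ear for about 3 s, and handed the job in at 15.7 s still pointing there, with no sign of contact in the wrist force readings.

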